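# Restock the service carrier

## Robot

A 6-joint arm with a two-finger parallel gripper is mounted at the origin on a cart in front of the work surface, level with it; the furniture and walls round the work are solid. World frame = base frame: x ahead of the robot, y to its left, z up, the work surface at z = 0. Lengths are in m, angles in rad, forces in N, time in s.
With the tool pointing down it reaches from about 0.375 to 0.975 m from the base axis. Payload 3.8 kg.
Tool frame: the origin (TCP) lies at the very end of the fingers, on their centre line; the grasp point (between the pads) lies behind it (bot.tcp_to_grasp is the z of the grasp point in the tool frame, in m); z points along the fingers, y is the line along which they close (so a half turn about z gives the same grasp; the last joint's range is limited). The gripper opens to 85 mm and grips with 20 to 120 N. Pads are 22 mm wide; open, the fingers measure 114 mm over their backs; the gripper's body (76 mm by 85 mm) begins 54 mm behind the grasp point. The pads swing forward as they close: fully open they stand 13 mm farther back than shut.
Start: joints at [1.285, 0.264, 1.604, -0, 1.274, -0.037], TCP at [0.166, 0.654, 0.231] pointing down, gripper open.
Joint ranges: [-2.63, 2.63], [-0.94, 2.18], [0.31, 2.57], [-1.31, 4.45], [0, 2.66], [-2.55, 2.55]. Speed limits (rad/s): [2.57, 2.57, 3.14, 3.14, 3.14, 3.14].

## Interface

Orientations are given as a rotation vector (axis times angle).
In Python, from station import bot, eyes gives the robot as it stands.
- The arm moves only by the shell command python3 -m jog 'ROWS' [FORCE]. ROWS is JSON, a list that holds one entry, the list of rows, each a list of 5 numbers: the opening, from -1 (shut) to 1 (fully open), then the shift along the world's x, y, z in mm, then the turn about the world's z in rad. A call has 1 to 20 rows; each row shifts and turns the commanded pose from where the row before left it; what a row does not reach is not made up. A row lasts 1/8 s, in which the tool goes at most 62.5 mm and 10.7 degrees, less where a joint would pass 70% of its speed; a pose out of reach is approached as far as the arm can. A call with a gripper value outside its range is refused whole. The fingers move at their own pace and stop on an object; FORCE is the grip in N (left out, the last holds). Time passes only in rows, so rows that do not move let the fingers close. It gives the time, the measured TCP pose, the force, the opening and the grip force at its end, in the units of the state.
- bot.sense(): the state, without advancing time (a new reading comes with each control period).
- eyes.snapshot(name): name is "scene" or "top" or "wrist"; returns the picture (480x640x3 uint8, red, green, blue); there is no depth.
- eyes.camera_info(name): a dict with "mtx" (3x3 intrinsics, pixels), "view" (4x4, takes a point from world to camera coordinates); the wrist camera has in their place "T_tool_cam" (4x4, takes a point from camera to tool coordinates, whose origin is the TCP and whose axes are the flange's). Camera axes: x right, y down, z forward; pixel columns grow to the right and rows downward; lengths in m; the calibration is good to about 2 mm. A picture is of the moment at which its call begins: read the wrist's pose just before it. camera_info takes no time and is no camera call.
- bot.job_done(): hands the job in; it is judged then, once.
The state is a dict: "time_s": time; "qpos": joint angles; "qd": joint speeds; "joint_torque": joint torques, N m; "tcp_pos": TCP position; "ee_rot": TCP orientation; "ft_force": force on the tool from outside, world axes, zero at the start; "moment": the same for the moment, N m; "finger_gap": finger opening in m; "grasp_force": force on a finger pad.
Only numpy, scipy, OpenCV 4.12 (cv2) and the standard library are available. Lean on these libraries where they do the work, as an engineer would, in place of code of your own. Each camera call takes 0.05 s, during which the arm holds its last target. There are 200 camera calls.

## Task

Stock the carrier tray for the instrument service from the six things standing in front of it, in the front half of the bench (the stock at the back right corner is not part of the job): stand the small amber bottle with the white cap in the yellow insert, the white jar with the red cap in the red insert, the low white pot in the white insert and the clear vial in the green insert, each upright and flat on the floor of its recess. Leave the large amber bottle with the black cap and the white jar with the blue cap standing where they are, and do not tip anything over.

Things in the scene. Friction and masses are not known exactly. Their poses are not given: they have to be found in the camera images.
- amber_small_mid (a point): small brown bottle with a white cap: body 55 mm across up to 92 mm (shoulders rounded from about 75 mm), cap 30 mm across, 105 mm tall, 0.24 kg. Upright on the front half of the worktop. Point half-way up, on its axis; z up.
- jar_red_mid (a point): white jar with a red cap: body 45 mm across, cap 38 mm across above 67 mm, 78 mm tall, 0.09 kg. Upright on the front half of the worktop. Point half-way up, on its axis; z up.
- pot_white_mid (a point): low, squat white pot with a white lid, 41 mm across, 42 mm tall, 0.03 kg. Upright on the front half of the worktop. Point half-way up, on its axis; z up.
- clear_vial_mid (a point): slim clear glass vial with a pale grey-white cap, 22 mm across, 62 mm tall, 0.03 kg. Upright on the front half of the worktop. Point half-way up, on its axis; z up.
- bay_yellow: yellow square plastic insert, 92 x 92 x 10 mm, fixed in a low aluminium tray; place of the small amber bottle. Origin: centre of its underside, 3 mm above the worktop; x, y along its sides, z up. Central square recess 80 x 80 mm: floor 3 mm, rim 10 mm above the origin. The four inserts stand in a row along their y axis, 95 mm apart, in any order, turned alike; nothing of the tray is higher.
- bay_red: red square plastic insert, 92 x 92 x 10 mm, fixed in a low aluminium tray; place of the red-capped jar. Origin: centre of its underside, 3 mm above the worktop; x, y along its sides, z up. Central square recess 70 x 70 mm: floor 3 mm, rim 10 mm above the origin. The four inserts stand in a row along their y axis, 95 mm apart, in any order, turned alike; nothing of the tray is higher.
- bay_white: white square plastic insert, 92 x 92 x 10 mm, fixed in a low aluminium tray; place of the low white pot. Origin: centre of its underside, 3 mm above the worktop; x, y along its sides, z up. Central square recess 66 x 66 mm: floor 3 mm, rim 10 mm above the origin. The four inserts stand in a row along their y axis, 95 mm apart, in any order, turned alike; nothing of the tray is higher.
- bay_green: green square plastic insert, 92 x 92 x 10 mm, fixed in a low aluminium tray; place of the clear vial. Origin: centre of its underside, 3 mm above the worktop; x, y along its sides, z up. Central square recess 48 x 48 mm: floor 3 mm, rim 10 mm above the origin. The four inserts stand in a row along their y axis, 95 mm apart, in any order, turned alike; nothing of the tray is higher.
- amber_large_mid (a point): large brown bottle with a black cap, 67 mm across, 135 mm tall; does not belong in the tray: leave it. Upright on the front half of the worktop. Point half-way up, on its axis; z up.
- jar_blue_mid (a point): white jar with a blue cap, 44 mm across, 78 mm tall; does not belong in the tray: leave it. Upright on the front half of the worktop. Point half-way up, on its axis; z up.
There are look-alikes about, which are no part of the job. Of the things that look like the bay_green, the largest one is meant.

How it is judged:
At the end, for the whole second after the job is handed in: Each of the four things stands wholly in the recess of its own insert (centre within 14 mm of the recess middle along each side), foot within 4 mm of the recess floor, upright within 0.12 rad, released, at rest; the large amber bottle and blue-capped jar are within 30 mm of where they stood (x of amber_small_mid in the frame of bay_yellow between -0.014 and 0.014 m and y of amber_small_mid in the frame of bay_yellow between -0.014 and 0.014 m and z of amber_small_mid in the frame of bay_yellow between 0.0515 and 0.0595 m and angle between each of amber_small_mid, jar_red_mid, pot_white_mid, clear_vial_mid's own z axis and vertical below 0.12 rad and linear speed of each of amber_small, jar_red, pot_white, clear_vial below 0.02 m/s and x of jar_red_mid in the frame of bay_red between -0.014 and 0.014 m and y of jar_red_mid in the frame of bay_red between -0.014 and 0.014 m and z of jar_red_mid in the frame of bay_red between 0.038 and 0.046 m and x of pot_white_mid in the frame of bay_white between -0.014 and 0.014 m and y of pot_white_mid in the frame of bay_white between -0.014 and 0.014 m and z of pot_white_mid in the frame of bay_white between 0.02 and 0.028 m and x of clear_vial_mid in the frame of bay_green between -0.0145 and 0.0145 m and y of clear_vial_mid in the frame of bay_green between -0.0145 and 0.0145 m and z of clear_vial_mid in the frame of bay_green between 0.03 and 0.038 m and distance of each of amber_large_mid, jar_blue_mid from where it was at the start of the episode below 0.03 m); the robot touches nothing.
It fails at once if a look-alike (large amber bottle, blue-capped jar) moved more than 30 mm (distance of any of amber_large_mid, jar_blue_mid from where it was at the start of the episode above 0.03 m).
It fails at once if one of the bottles, jars, pot or vial tipped over (more than 0.6 rad) (angle between any of amber_small_mid, jar_red_mid, pot_white_mid, clear_vial_mid, amber_large_mid, jar_blue_mid's own z axis and vertical above 0.6 rad).
It also fails if it takes over 128 s, if anything falls off the work surface, if the arm or the gripper's body presses on something with over 40 N, if the wrist force passes 120 N, or if a joint passes its speed limit or range.

## Working session

There is one attempt and no reset: what is moved stays moved. The work goes in short steps, Python scripts to look and compute and a shell command to move; the robot and the scene stay as the last step left them, time stands still between calls to the robot, and variables do not carry over. Pictures are saved under pics/ and viewed, at most 14 in all, crops included, and the job is handed in when it is done.

```bash
mkdir -p pics
python3 - <<'E'
from station import bot, eyes
import cv2,numpy as np
for n in("scene","top"):
    cv2.imwrite(f"pics/{n}0.png",eyes.snapshot(n)[:,:,::-1])
    i=eyes.camera_info(n);print(n,np.round(i["mtx"],1).tolist(),np.round(i["view"],3).tolist())
print(bot.tcp_to_grasp,bot.sense()["ee_rot"],bot.sense()["finger_gap"]); print(np.round(eyes.camera_info("wrist")["T_tool_cam"],3))
E
```

```text
scene [[604.7, 0.0, 320.5], [0.0, 604.7, 240.5], [0.0, 0.0, 1.0]] [[0.494, -0.869, -0.01, -0.276], [-0.486, -0.266, -0.832, 0.301], [0.721, 0.416, -0.554, 1.179], [0.0, 0.0, 0.0, 1.0]]
top [[480.6, 0.0, 326.0], [0.0, 480.6, 237.9], [0.0, 0.0, 1.0]] [[-0.061, -0.998, -0.001, -0.001], [-0.975, 0.06, -0.214, 0.506], [0.214, -0.013, -0.977, 1.13], [0.0, 0.0, 0.0, 1.0]]
-0.0187 [-0.38971469 -3.11698639  0.00312863] 0.08550444032699817
[[ 0.    -0.954 -0.301  0.076]
 [ 1.     0.001 -0.002 -0.   ]
 [ 0.002 -0.301  0.954 -0.142]
 [ 0.     0.     0.     1.   ]]
```

View pics/scene0.png

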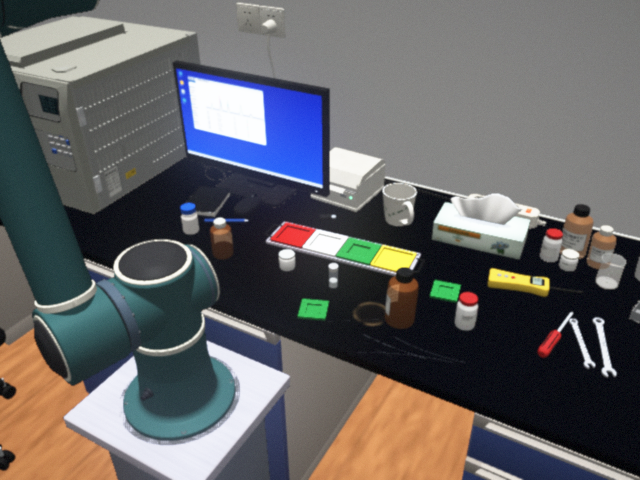

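View pics/top0.png

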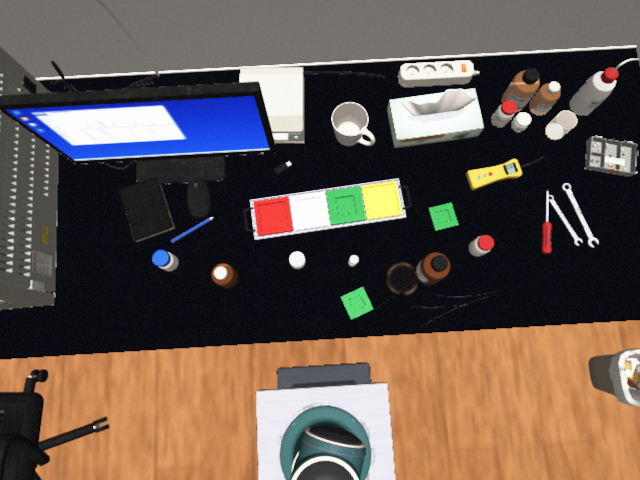

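Candidates (top view): small amber bottle with white cap at (224,274), with a stock look-alike at (545,98). Red-capped jar at (481,245), stock one at (505,113). Low white pot at (297,260), stock one at (521,122). Vial at (353,260). Green insert in the tray at (345,206), with smaller ones at (443,216) and (357,302). The front objects and the tray insert are the ones I want. Left alone: large amber (433,266) and blue jar (164,260).

```bash
cat > h.py <<'E'
from station import bot, eyes
import cv2,numpy as np
from scipy.spatial.transform import Rotation as R
def cam(n,s=None):
    i=eyes.camera_info(n)
    if n=="wrist":
        s=s or bot.sense(); T=np.eye(4);T[:3,:3]=R.from_rotvec(s["ee_rot"]).as_matrix();T[:3,3]=s["tcp_pos"]
        return np.array(i["mtx"]),T@np.array(i["T_tool_cam"])
    return np.array(i["mtx"]),np.linalg.inv(np.array(i["view"]))
def ray(c,uv,z):
    K,T=c; d=T[:3,:3]@np.linalg.solve(K,[uv[0],uv[1],1]); o=T[:3,3]
    return o+d*(z-o[2])/d[2]
def proj(c,p):
    K,T=c; q=K@(T[:3,:3].T@(np.array(p)-T[:3,3])); return q[:2]/q[2]
def mask(img,c):
    h=cv2.cvtColor(img,cv2.COLOR_RGB2HSV)
    lo,hi={"red":((170,120,80),(180,255,255)),"green":((50,120,60),(75,255,255)),"yellow":((24,150,120),(34,255,255)),
      "white":((0,0,150),(180,50,255)),"blue":((100,150,80),(125,255,255))}[c]
    m=cv2.inRange(h,lo,hi)
    if c=="red": m|=cv2.inRange(h,(0,120,80),(6,255,255))
    return m
def blobs(img,c,amin=15):
    n,l,s,ce=cv2.connectedComponentsWithStats(mask(img,c))
    return [(ce[i],s[i]) for i in range(1,n) if s[i][4]>=amin],l
def yaw(s): m=R.from_rotvec(s["ee_rot"]).as_matrix(); return np.arctan2(m[1,0],m[0,0])
E
python3 - <<'E'
from h import *
img=cv2.imread("pics/top0.png")[:,:,::-1].copy(); c=cam("top")
for col in("red","green","yellow","white","blue"):
    b,l=blobs(img,col,30)
    for ce,s in b:
        if s[1]>155 and s[1]<320 and 140<s[0]<500: print(col,np.round(ce,1),s.tolist(),"z.013",np.round(ray(c,ce,.013),3)[:2],"z.06",np.round(ray(c,ce,.06),3)[:2],"z.1",np.round(ray(c,ce,.1),3)[:2])
s=bot.sense();m=R.from_rotvec(s["ee_rot"]).as_matrix();print(yaw(s),m.round(2).tolist(),s["tcp_pos"])
print("amberL",ray(c,(433,262),.13))
b=img[150:320,140:500];cv2.imwrite("pics/crop0.png",cv2.resize(b[:,:,::-1],None,fx=2.2,fy=2.2,interpolation=2))
E
```

```text
red [272.8 215.9] [254, 197, 39, 39, 1228] z.013 [0.58  0.101] z.06 [0.567 0.096] z.1 [0.556 0.092]
red [485.8 242.2] [478, 235, 17, 16, 210] z.013 [ 0.478 -0.438] z.06 [ 0.469 -0.422] z.1 [ 0.461 -0.408]
green [345.3 205.5] [326, 187, 39, 38, 1154] z.013 [ 0.597 -0.088] z.06 [ 0.583 -0.085] z.1 [ 0.572 -0.083]
green [443.1 216.1] [428, 202, 31, 29, 612] z.013 [ 0.553 -0.338] z.06 [ 0.541 -0.325] z.1 [ 0.531 -0.314]
green [356.5 302.7] [340, 286, 34, 34, 683] z.013 [ 0.345 -0.098] z.06 [ 0.341 -0.095] z.1 [ 0.338 -0.092]
yellow [495.9 174.4] [472, 164, 50, 24, 120] z.013 [ 0.657 -0.489] z.06 [ 0.641 -0.47 ] z.1 [ 0.628 -0.455]
yellow [382.2 186.3] [364, 183, 33, 12, 60] z.013 [ 0.643 -0.188] z.06 [ 0.627 -0.181] z.1 [ 0.614 -0.175]
white [317.3 210.8] [250, 178, 156, 62, 2360] z.013 [ 0.587 -0.015] z.06 [ 0.574 -0.015] z.1 [ 0.563 -0.015]
white [478.5 247.1] [474, 237, 16, 16, 71] z.013 [ 0.466 -0.418] z.06 [ 0.458 -0.402] z.1 [ 0.451 -0.389]
white [296.7 259. ] [289, 251, 16, 17, 218] z.013 [0.464 0.045] z.06 [0.455 0.042] z.1 [0.448 0.04 ]
white [168.9 261.6] [160, 252, 14, 17, 66] z.013 [0.477 0.367] z.06 [0.468 0.352] z.1 [0.461 0.34 ]
white [353.3 259.6] [349, 255, 10, 11, 88] z.013 [ 0.453 -0.098] z.06 [ 0.446 -0.095] z.1 [ 0.439 -0.092]
white [220.1 272.5] [214, 267, 13, 13, 131] z.013 [0.441 0.239] z.06 [0.434 0.229] z.1 [0.427 0.22 ]
blue [189.5 230.3] [171, 218, 39, 25, 176] z.013 [0.555 0.315] z.06 [0.543 0.302] z.1 [0.533 0.291]
blue [160.1 257.6] [152, 249, 18, 17, 241] z.013 [0.489 0.39 ] z.06 [0.479 0.374] z.1 [0.471 0.36 ]
2.892824840457063 [[-0.97, 0.25, -0.0], [0.25, 0.97, -0.0], [0.0, -0.0, -1.0]] [0.16600672 0.65360439 0.2300616 ]
amberL [ 0.41725383 -0.27111642  0.13      ]
```

View pics/crop0.png

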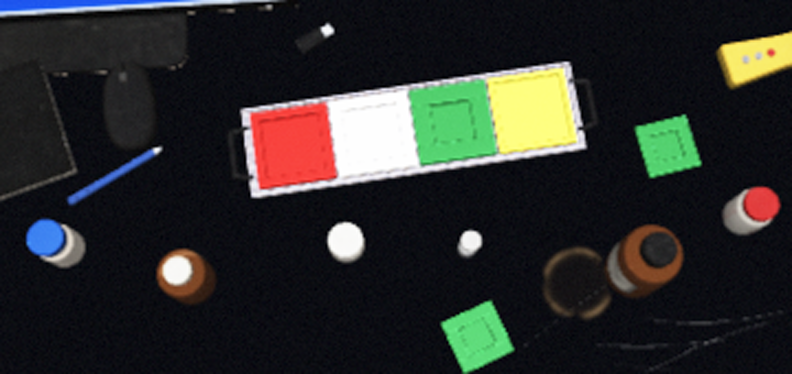

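The crop confirms the choices: amber cap at crop (177,270), pot (346,241), vial (470,243) and red cap (760,204). The tray runs red, white, green, yellow from left to right. Moving over the small amber bottle for a close look.

```bash
python3 -m jog '[[[1,22,-36,0,0.028],[1,22,-36,0,0.028],[1,22,-36,0,0.028],[1,22,-36,0,0.028],[1,22,-36,0,0.028],[1,22,-36,0,0.028],[1,22,-36,0,0.028],[1,22,-36,0,0.028],[1,22,-36,0,0.028],[1,22,-36,0,0.028],[1,22,-36,0,0.028],[1,18,-39,0,0.028],[1,0,0,0,0],[1,0,0,0,0]]]' 60
cat > w.py <<'E'
from h import *
import sys
s=bot.sense();c=cam("wrist",s);img=eyes.snapshot("wrist");cv2.imwrite(f"pics/{sys.argv[1]}.png",img[:,:,::-1])
print("tcp",np.round(s["tcp_pos"],4),"yaw",round(yaw(s),3),"gap",s["finger_gap"],"t",s["time_s"])
z=float(sys.argv[3])
for ce,st in blobs(img,sys.argv[2],300)[0]:
    mid=np.array([st[0]+st[2]/2,st[1]+st[3]/2]); p=ray(c,ce,z)
    print(np.round(ce),st.tolist(),"pos",p.round(4)[:2],"mid",ray(c,mid,z).round(4)[:2],"delta_mm",np.round((p-s["tcp_pos"])[:2]*1000,1))
E
python3 w.py w1 white .105
```

```text
time_s: 1.85
tcp_pos: [0.4259, 0.2194, 0.231]
ee_rot: [0.135, -3.138, -0.001]
ft_force: [-0.2, -0.1, -1.0]
finger_gap: 0.0854
grasp_force: 0.0
tcp [0.4259 0.2194 0.231 ] yaw -3.055 gap 0.0854415137621594 t 1.85
[301.  17.] [291, 0, 21, 35, 636] pos [0.2782 0.1953] mid [0.2787 0.196 ] delta_mm [-147.6  -24.1]
[ 16. 203.] [1, 194, 32, 20, 495] pos [ 0.4236 -0.0162] mid [ 0.4244 -0.0158] delta_mm [  -2.3 -235.6]
[143. 228.] [116, 206, 55, 46, 1864] pos [0.4354 0.0809] mid [0.4363 0.0814] delta_mm [   9.5 -138.5]
[316. 231.] [297, 212, 38, 38, 1108] pos [0.426  0.2183] mid [0.426  0.2185] delta_mm [ 0.1 -1.1]
[444. 262.] [424, 243, 54, 50, 1214] pos [0.4428 0.3257] mid [0.4479 0.3322] delta_mm [ 17.  106.4]
[129. 319.] [0, 283, 255, 84, 8126] pos [0.519  0.0635] mid [0.525  0.0621] delta_mm [  93.2 -155.9]
```

View pics/w1.png

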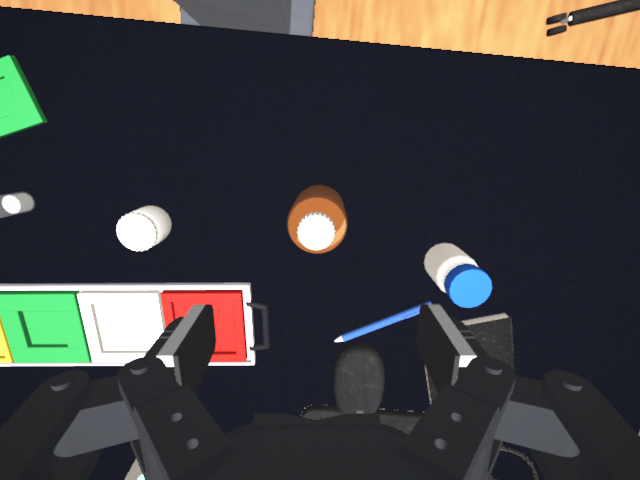

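The cap is at (316,231), within about 1 mm of the TCP axis, and the blue jar at (467,286) is well clear. Descending and gripping, then lifting.

```bash
python3 -m jog '[[[1,0,-1,-40,0],[1,0,0,-40,0],[1,0,0,-40,0],[1,0,0,-30,0],[1,0,0,-20,0],[1,0,0,-15,0],[1,0,0,-3,0],[1,0,0,0,0],[0.3,0,0,0,0],[-0.2,0,0,0,0],[-0.2,0,0,0,0],[-0.2,0,0,0,0],[-0.2,0,0,0,0],[-0.2,0,0,0,0]]]' 40
```

```text
time_s: 3.65
tcp_pos: [0.4274, 0.2189, 0.0446]
ee_rot: [-0.136, 3.136, 0.002]
ft_force: [-2.1, 0.8, 5.1]
finger_gap: 0.0527
grasp_force: 41.6
```

```bash
python3 -m jog '[[[-0.2,0,0,20,0],[-0.2,0,0,30,0],[-0.2,0,0,30,0],[-0.2,0,0,30,0],[-0.2,15,-20,0,0],[-0.2,15,-33,0,0],[-0.2,15,-33,0,0],[-0.2,15,-33,0,0],[-0.2,15,-33,0,0],[-0.2,15,-33,0,0],[-0.2,15,-33,0,0],[-0.2,15,-33,0,0],[-0.2,15,-33,0,0],[-0.2,15,-33,0,0],[-0.2,15,-33,0,0],[-0.2,10,-33,0,0],[-0.2,4,-18,0,0],[-0.2,0,0,0,0],[-0.2,0,0,0,0]]]'
python3 - <<'E'
from h import *
s=bot.sense();c=cam("wrist",s);img=eyes.snapshot("wrist");cv2.imwrite("pics/w2.png",img[:,:,::-1])
print(s["finger_gap"],s["tcp_pos"])
for q in((.58,.101),(.5885,.0065),(.597,-.088),(.6055,-.1825)): print(proj(c,(*q,.013)).round())
for col in("yellow","green"):
  for ce,st in blobs(img,col,300)[0]: print(col,ce.round(),st.tolist(),ray(c,ce,.013).round(4))
E
```

```text
time_s: 6.02
tcp_pos: [0.6045, -0.1817, 0.1529]
ee_rot: [0.137, -3.138, -0.002]
ft_force: [0.2, 0.9, -1.5]
finger_gap: 0.0523
grasp_force: 42.5
0.05227946179644582 [ 0.6045331  -0.18173121  0.15288831]
[656. 227.]
[543. 227.]
[429. 227.]
[316. 228.]
yellow [313. 221.] [258, 174, 113, 106, 10070] [ 0.5998 -0.1858  0.013 ]
yellow [ 13. 259.] [0, 230, 34, 52, 1163] [ 0.656  -0.4397  0.013 ]
green [124. 147.] [75, 104, 98, 88, 6371] [ 0.554  -0.3372  0.013 ]
green [426. 226.] [370, 174, 119, 106, 11498] [ 0.5957 -0.0908  0.013 ]
```

View pics/w2.png

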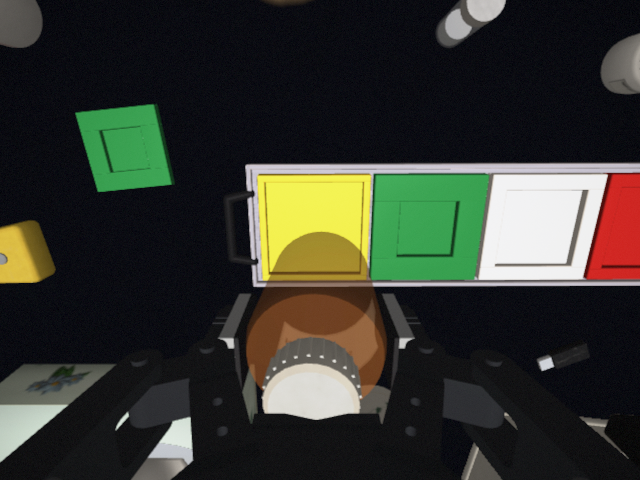

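Yellow insert is at (258–371, 174–280), right where predicted. The bottle is held upright with its cap at (311,400). Lowering it.

```bash
python3 -m jog '[[[-0.2,1,-2,-25,0],[-0.2,0,0,-25,0],[-0.2,0,0,-20,0],[-0.2,0,0,-15,0],[-0.2,0,0,-8,0],[-0.2,0,0,-5,0],[-0.2,0,0,-3,0],[-0.2,0,0,0,0],[-0.2,0,0,0,0]]]'
```

```text
time_s: 7.2
tcp_pos: [0.6066, -0.185, 0.0528]
ee_rot: [-0.137, 3.138, -0.001]
ft_force: [-0.2, -0.1, -2.2]
finger_gap: 0.0523
grasp_force: 42.5
```

```bash
python3 -m jog '[[[-0.2,0,0,-2,0],[-0.2,0,0,0,0],[0.35,0,0,0,0],[0.5,0,0,0,0],[0.8,0,0,0,0],[0.8,0,0,0,0],[0.8,0,0,15,0],[0.8,0,0,30,0],[0.8,0,0,40,0],[0.8,0,0,40,0],[0.8,0,0,40,0]]]'
python3 - <<'E'
from h import *
s=bot.sense();c=cam("wrist",s);img=eyes.snapshot("wrist");cv2.imwrite("pics/w3.png",img[:,:,::-1])
print(s["tcp_pos"],"cap expected",proj(c,(.605,-.184,.111)).round(),"bay",proj(c,(.605,-.184,.013)).round())
for q in((.58,.101),(.5885,.0065),(.597,-.088)):print(proj(c,(*q,.013)).round())
for col in("white","green","red"):
  for ce,st in blobs(img,col,300)[0]: print(col,ce.round(),st.tolist(),ray(c,(st[0]+st[2]/2,st[1]+st[3]/2),.111 if st[4]<3500 else .013).round(4))
E
```

```text
time_s: 8.57
tcp_pos: [0.6063, -0.1848, 0.218]
ee_rot: [-0.137, 3.137, -0.001]
ft_force: [-0.3, 0.2, -0.2]
finger_gap: 0.0768
grasp_force: 0.0
[ 0.60634027 -0.1848157   0.21797056] cap expected [318. 236.] bay [318. 208.]
[601. 208.]
[507. 208.]
[413. 209.]
white [44. 26.] [19, 0, 36, 47, 587] [ 0.4822 -0.3721  0.111 ]
white [451.  27.] [436, 11, 31, 33, 784] [ 0.4618 -0.1132  0.111 ]
white [606.  68.] [580, 43, 50, 52, 1877] [ 0.4765 -0.0096  0.111 ]
white [473. 197.] [262, 156, 378, 103, 11952] [ 0.5925 -0.0502  0.013 ]
white [315. 237.] [296, 218, 39, 39, 1144] [ 0.6064 -0.1861  0.111 ]
white [493. 256.] [325, 240, 315, 19, 1053] [ 0.6047 -0.06    0.111 ]
white [ 81. 365.] [36, 355, 111, 39, 1788] [ 0.7449 -0.3658  0.111 ]
white [238. 389.] [208, 355, 55, 76, 3101] [ 0.7531 -0.243   0.111 ]
white [331. 382.] [316, 360, 38, 42, 541] [ 0.7329 -0.1583  0.111 ]
white [370. 399.] [332, 391, 83, 26, 449] [ 0.754  -0.1221  0.111 ]
white [131. 463.] [101, 437, 61, 43, 1273] [ 0.8363 -0.3384  0.111 ]
white [509. 463.] [493, 436, 39, 44, 969] [0.8037 0.015  0.111 ]
green [163. 143.] [123, 107, 80, 73, 4380] [ 0.5552 -0.3378  0.013 ]
green [411. 208.] [364, 164, 98, 89, 7958] [ 0.5969 -0.0883  0.013 ]
red [15. 18.] [0, 0, 36, 41, 1197] [ 0.4816 -0.3836  0.111 ]
red [594. 209.] [543, 164, 97, 89, 7769] [0.581  0.0914 0.013 ]
```

View pics/w3.png

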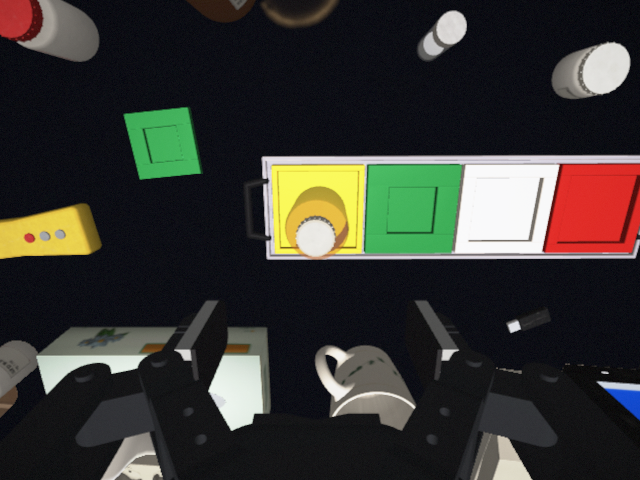

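The small amber bottle stands in the yellow recess, cap at (315,237) against (318,236) expected. Next is the red-capped jar.

```bash
python3 -m jog '[[[1,-16,-26,2,0],[1,-16,-26,2,0],[1,-16,-26,2,0],[1,-16,-26,2,0],[1,-16,-26,2,0],[1,-16,-26,2,0],[1,-16,-26,2,0],[1,-16,-26,0,0],[1,-13,-23,0,0],[1,0,0,0,0],[1,0,0,0,0]]]' 40; python3 w.py w4 red .078
```

```text
time_s: 10.0
tcp_pos: [0.4655, -0.4155, 0.2298]
ee_rot: [-0.136, 3.138, -0.0]
ft_force: [-0.3, -0.2, 0.8]
finger_gap: 0.0855
grasp_force: 0.0
tcp [ 0.4655 -0.4155  0.2298] yaw -3.055 gap 0.08554191371092151 t 10.0
[144. 206.] [129, 168, 32, 79, 1651] pos [ 0.464  -0.5645] mid [ 0.4651 -0.5637] delta_mm [  -1.5 -149.1]
[314. 223.] [292, 201, 45, 44, 1495] pos [ 0.4662 -0.4179] mid [ 0.466  -0.4177] delta_mm [ 0.7 -2.5]
```

View pics/w4.png

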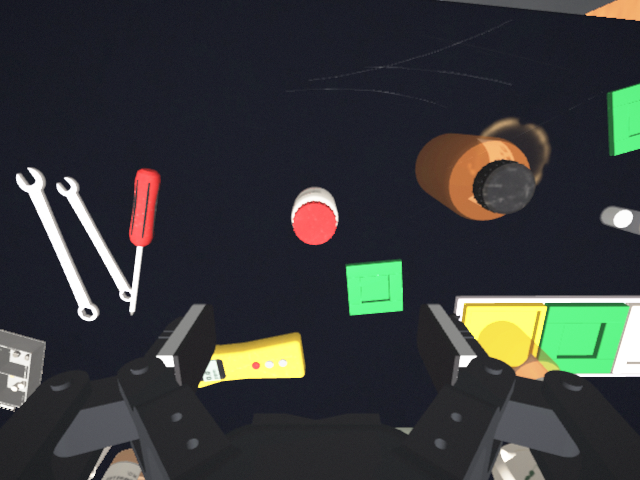

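Red cap at (314,223), 2 mm off in y. The large amber (475,175) is well clear of the fingers. Descending and gripping.

```bash
python3 -m jog '[[[1,0,-2,-45,0],[1,0,0,-45,0],[1,0,0,-40,0],[1,0,0,-35,0],[1,0,0,-25,0],[1,0,0,-15,0],[1,0,0,-5,0],[1,0,0,0,0],[0.2,0,0,0,0],[-0.4,0,0,0,0],[-0.4,0,0,0,0],[-0.4,0,0,0,0],[-0.4,0,0,0,0],[-0.4,0,0,0,0]]]' 35
```

```text
time_s: 11.8
tcp_pos: [0.4657, -0.4181, 0.0204]
ee_rot: [-0.137, 3.138, -0.001]
ft_force: [-1.2, 1.1, 6.0]
finger_gap: 0.0427
grasp_force: 35.5
```

```bash
python3 -m jog '[[[-0.4,0,0,20,0],[-0.4,0,0,40,0],[-0.4,0,0,50,0],[-0.4,0,0,50,0],[-0.4,0,0,40,0]]]'; python3 -m jog '[[[-0.4,7,20,0,0],[-0.4,7,33,0,0],[-0.4,7,33,0,0],[-0.4,7,33,0,0],[-0.4,7,33,0,0],[-0.4,7,33,0,0],[-0.4,7,33,0,0],[-0.4,7,33,0,0],[-0.4,7,33,0,0],[-0.4,7,33,0,0],[-0.4,7,33,0,0],[-0.4,7,33,0,0],[-0.4,7,33,0,0],[-0.4,7,33,0,0],[-0.4,7,33,0,0],[-0.4,7,33,-20,0],[-0.4,3,4,-40,0],[-0.4,0,0,-10,0],[-0.4,0,0,0,0],[-0.4,0,0,0,0]]]'
python3 - <<'E'
from h import *
s=bot.sense();c=cam("wrist",s);img=eyes.snapshot("wrist");cv2.imwrite("pics/w5.png",img[:,:,::-1])
print("exp",proj(c,(.580,.101,.013)).round())
for col in("red","green"):
  for ce,st in blobs(img,col,1000)[0]: print(col,ce.round(),st.tolist(),ray(c,(st[0]+st[2]/2,st[1]+st[3]/2),.013).round(4))
E
```

```text
time_s: 12.42
tcp_pos: [0.4655, -0.4182, 0.223]
ee_rot: [-0.137, 3.137, -0.004]
ft_force: [0.5, -0.6, -1.5]
finger_gap: 0.0427
grasp_force: 35.8
time_s: 14.92
tcp_pos: [0.581, 0.1009, 0.1508]
ee_rot: [-0.136, 3.137, 0.0]
ft_force: [0.5, 0.2, -1.0]
finger_gap: 0.0426
grasp_force: 35.8
exp [317. 226.]
red [315. 217.] [259, 171, 114, 108, 10310] [0.5797 0.0999 0.013 ]
red [315. 378.] [252, 329, 127, 91, 8802] [0.727  0.1122 0.013 ]
green [ 89. 224.] [20, 172, 134, 107, 11938] [ 0.5967 -0.0895  0.013 ]
```

```bash
python3 -m jog '[[[-0.4,-1,-1,-30,0],[-0.4,0,0,-30,0],[-0.4,0,0,-25,0],[-0.4,0,0,-20,0],[-0.4,0,0,-10,0],[-0.4,0,0,-6,0],[-0.4,0,0,-2,0],[-0.4,0,0,0,0],[-0.4,0,0,0,0]]]'
```

```text
time_s: 16.1
tcp_pos: [0.5798, 0.1003, 0.027]
ee_rot: [-0.137, 3.137, 0.0]
ft_force: [-0.9, 1.8, -0.5]
finger_gap: 0.0425
grasp_force: 35.8
```

```bash
python3 -m jog '[[[-0.4,0,0,-1,0],[0.1,0,0,0,0],[0.3,0,0,0,0],[0.8,0,0,0,0],[0.8,0,0,0,0],[0.8,0,0,20,0],[0.8,0,0,40,0],[0.8,0,0,45,0],[0.8,0,0,50,0],[0.8,0,0,50,0],[1,-30,-15,0,0],[1,-30,-15,0,0],[1,-30,-15,0,0],[1,-32,-12,0,0],[1,0,0,0,0],[1,0,0,0,0]]]'; python3 w.py w6 white .042
python3 - <<'E'
from h import *
img=cv2.imread("pics/w6.png")[:,:,::-1].copy();c=cam("wrist")
for ce,st in blobs(img,"red",300)[0]: print("red",ce.round(),st.tolist(),ray(c,ce,.084).round(4))
E
```

```text
time_s: 18.1
tcp_pos: [0.458, 0.0433, 0.2316]
ee_rot: [-0.136, 3.136, 0.0]
ft_force: [0.2, -0.2, -0.5]
finger_gap: 0.0855
grasp_force: 0.0
tcp [0.458  0.0433 0.2316] yaw -3.055 gap 0.08551181477212313 t 18.1
[163. 192.] [150, 180, 26, 26, 505] pos [ 0.4513 -0.1051] mid [ 0.4519 -0.105 ] delta_mm [  -6.7 -148.5]
[316. 212.] [296, 190, 41, 44, 1402] pos [0.4577 0.042 ] mid [0.4575 0.0427] delta_mm [-0.3 -1.3]
[627. 258.] [614, 239, 26, 41, 643] pos [0.4778 0.3594] mid [0.4789 0.3601] delta_mm [ 19.9 316.1]
[273. 306.] [56, 270, 351, 83, 9010] pos [0.5625 0.006 ] mid [ 0.5734 -0.038 ] delta_mm [104.6 -37.3]
[360. 324.] [341, 309, 42, 37, 691] pos [0.5766 0.1002] mid [0.5804 0.103 ] delta_mm [118.6  56.9]
[ 48. 366.] [34, 353, 33, 28, 605] pos [ 0.6607 -0.2428] mid [ 0.6618 -0.2404] delta_mm [ 202.7 -286.1]
[115. 467.] [106, 446, 31, 34, 382] pos [ 0.8065 -0.1803] mid [ 0.7986 -0.1721] delta_mm [ 348.6 -223.7]
red [356. 315.] [317, 276, 81, 92, 4995] [0.5429 0.0877 0.084 ]
```

View pics/w6.png

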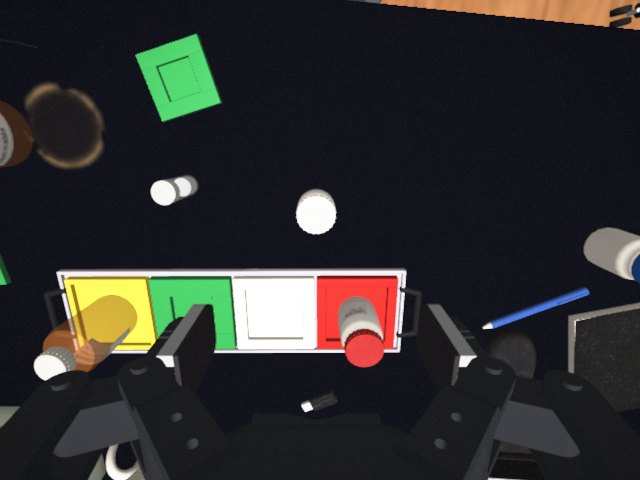

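The red-capped jar stands in the red recess and the pot lid is at (316,212), under the axis. Gripping the pot.

```bash
python3 -m jog '[[[1,0,-1,-45,0],[1,0,0,-45,0],[1,0,0,-45,0],[1,0,0,-40,0],[1,0,0,-25,0],[1,0,0,-15,0],[1,0,0,-6,0],[1,0,0,0,0],[0.2,0,0,0,0],[-0.5,0,0,0,0],[-0.5,0,0,0,0],[-0.5,0,0,0,0],[-0.5,0,0,0,0],[-0.5,0,0,0,0]]]' 25
```

```text
time_s: 19.9
tcp_pos: [0.4578, 0.0423, 0.0102]
ee_rot: [-0.137, 3.138, 0.0]
ft_force: [-1.4, 0.6, 6.0]
finger_gap: 0.0387
grasp_force: 25.2
```

```bash
python3 -m jog '[[[-0.5,0,0,15,0],[-0.5,0,0,35,0],[-0.5,0,0,40,0],[-0.5,0,0,40,0],[-0.5,26,-8,0,0],[-0.5,26,-8,0,0],[-0.5,26,-8,0,0],[-0.5,26,-8,0,0],[-0.5,26,-4,0,0],[-0.5,0,0,0,0],[-0.5,0,0,-30,0],[-0.5,0,0,-35,0],[-0.5,0,0,-30,0],[-0.5,0,0,-15,0],[-0.5,0,0,-8,0],[-0.5,0,0,-4,0],[-0.5,0,0,0,0],[-0.5,0,0,0,0]]]'
```

```text
time_s: 22.15
tcp_pos: [0.5881, 0.0062, 0.0182]
ee_rot: [-0.137, 3.137, -0.0]
ft_force: [0.1, -0.5, -0.5]
finger_gap: 0.0386
grasp_force: 25.4
```

```bash
python3 -m jog '[[[-0.5,0,0,-2,0],[-0.5,0,0,0,0],[0.1,0,0,0,0],[0.4,0,0,0,0],[0.4,0,0,0,0],[0.4,0,0,20,0],[0.4,0,0,45,0],[0.4,0,0,50,0],[0.4,0,0,50,0],[0.4,0,0,50,0],[0.4,-30,-22,0,0],[0.4,-30,-22,0,0],[0.4,-30,-22,0,0],[0.4,-30,-22,0,0],[0.4,-22,-14,0,0],[0.4,0,0,0,0],[0.4,0,0,0,0]]]'; python3 w.py w7 white .062
```

```text
time_s: 24.28
tcp_pos: [0.446, -0.0957, 0.2314]
ee_rot: [-0.136, 3.136, -0.0]
ft_force: [-0.8, 0.0, 0.3]
finger_gap: 0.0599
grasp_force: 0.0
tcp [ 0.446  -0.0957  0.2314] yaw -3.055 gap 0.05986860650603309 t 24.275
[140. 150.] [112, 129, 48, 60, 922] pos [ 0.3995 -0.2538] mid [ 0.4076 -0.2576] delta_mm [ -46.4 -158.1]
[315. 216.] [303, 200, 25, 31, 599] pos [ 0.4445 -0.0974] mid [ 0.4442 -0.0974] delta_mm [-1.5 -1.7]
[354. 318.] [180, 288, 345, 82, 6085] pos [ 0.546 -0.05 ] mid [ 0.5587 -0.0496] delta_mm [100.   45.7]
[481. 338.] [454, 311, 67, 51, 1664] pos [0.5572 0.0831] mid [0.5552 0.089 ] delta_mm [111.2 178.8]
[160. 460.] [123, 429, 64, 51, 1710] pos [ 0.7517 -0.2532] mid [ 0.7443 -0.2585] delta_mm [ 305.8 -157.6]
```

View pics/w7.png

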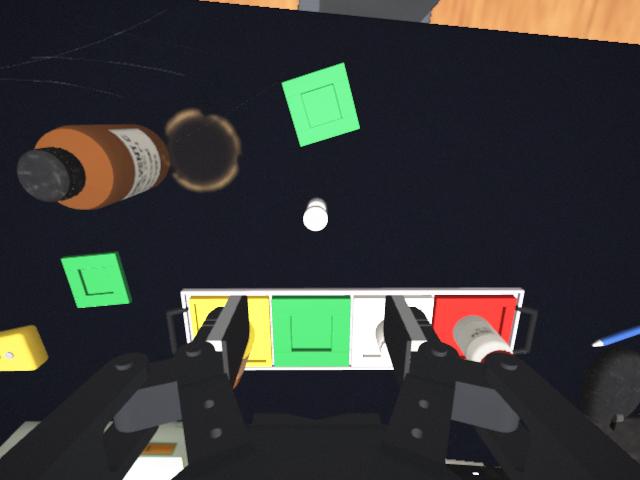

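The vial cap is at (316,218), nearly under the axis, with the pot in the white recess behind the right finger. Gripping the vial.

```bash
python3 -m jog '[[[0.4,0,-2,-45,0],[0.4,0,0,-45,0],[0.4,0,0,-45,0],[0.4,0,0,-35,0],[0.4,0,0,-22,0],[0.4,0,0,-14,0],[0.4,0,0,-7,0],[0.4,0,0,0,0],[-0.2,0,0,0,0],[-0.8,0,0,0,0],[-0.8,0,0,0,0],[-0.8,0,0,0,0],[-0.8,0,0,0,0],[-0.8,0,0,0,0]]]' 20
```

```text
time_s: 26.08
tcp_pos: [0.446, -0.0979, 0.0181]
ee_rot: [-0.137, 3.137, -0.0]
ft_force: [-0.6, 0.9, 6.5]
finger_gap: 0.0211
grasp_force: 19.8
```

```bash
python3 -m jog '[[[-0.8,0,0,20,0],[-0.8,0,0,40,0],[-0.8,0,0,40,0],[-0.8,0,0,40,0],[-0.8,25,2,0,0],[-0.8,25,2,0,0],[-0.8,25,2,0,0],[-0.8,25,2,0,0],[-0.8,25,1,0,0],[-0.8,25,0,0,0],[-0.8,0,0,0,0],[-0.8,0,0,-35,0],[-0.8,0,0,-35,0],[-0.8,0,0,-30,0],[-0.8,0,0,-18,0],[-0.8,0,0,-10,0],[-0.8,0,0,-4,0],[-0.8,0,0,0,0],[-0.8,0,0,0,0]]]'
```

```text
time_s: 28.45
tcp_pos: [0.5961, -0.0889, 0.0264]
ee_rot: [-0.137, 3.137, -0.001]
ft_force: [0.7, 0.6, 0.1]
finger_gap: 0.0213
grasp_force: 19.7
```

```bash
python3 -m jog '[[[-0.8,0,0,-2,0],[-0.8,0,0,0,0],[-0.3,0,0,0,0],[0.0,0,0,0,0],[0.0,0,0,0,0],[0.0,0,0,20,0],[0.0,0,0,45,0],[0.0,0,0,50,0],[0.0,0,0,50,0],[0.0,0,0,40,0],[0,-40,0,10,0],[0,-40,0,0,0],[0,-20,0,0,0],[0,0,0,0,0],[0,0,0,0,0]]]'
python3 - <<'E'
from h import *
c=cam("wrist");img=eyes.snapshot("wrist");cv2.imwrite("pics/w8.png",img[:,:,::-1])
t=eyes.snapshot("top");cv2.imwrite("pics/top8.png",cv2.resize(t[150:320,140:500,::-1],None,fx=2.2,fy=2.2,interpolation=2))
for n,p in dict(yellow=(.605,-.185,.111),red=(.58,.1,.084),white=(.588,.006,.048),green=(.5965,-.089,.068)).items(): print(n,proj(c,p).round())
E
```

```text
time_s: 30.32
tcp_pos: [0.4961, -0.0889, 0.2394]
ee_rot: [-0.137, 3.136, -0.001]
ft_force: [-0.0, -0.7, 0.1]
finger_gap: 0.0427
grasp_force: 0.0
yellow [199. 338.]
red [505. 322.]
white [399. 304.]
green [308. 314.]
```

View pics/w8.png

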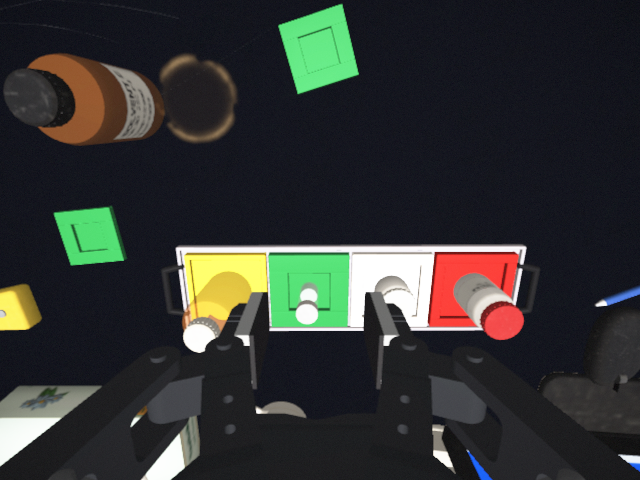

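View pics/top8.png

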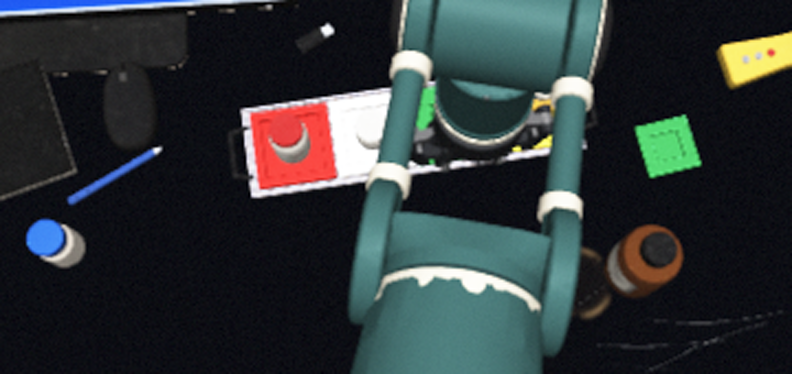

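All four caps sit where expected: yellow (200,335), vial (307,312), pot (~396,300) and red (502,321). The large amber bottle and the blue jar haven't moved. Handing in.

```bash
python3 -c "
from station import bot
print(bot.job_done())"
```

```text
the job is handed in; nothing more can be done
None
```

I stocked the tray and handed the job in at about 30 s: all four things stand upright in their own inserts, and the large amber bottle and blue-capped jar were not touched; the hand-in returned no verdict.

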